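Feel whether the reclining clay figure is dry

ROBOT

A 6-joint arm with a two-finger parallel gripper is mounted at the origin on the work surface. World frame = base frame: x ahead of the robot, y to its left, z up, the work surface at z = 0. Lengths are in m, angles in degrees, forces in N, time in s.
With the tool pointing down it reaches from about 0.35 to 0.775 m from the base axis. Payload 5.5 kg.
Tool frame: the origin (TCP) lies at the very end of the fingers, on their centre line; the grasp point (between the pads) lies robot.grip_point_offset behind it (robot.grip_point_offset is the distance from the TCP to the grasp point, in m); z points along the fingers, y is the direction in which the jaws open and shut (so a half turn about z gives the same grasp; the last joint's range is limited). The gripper opens to 85 mm and grips with 20 to 120 N. Pads are 22 mm wide; open, the fingers measure 114 mm over their backs; the gripper's body (76 mm by 85 mm) begins 54 mm behind the grasp point. The pads swing forward as they close: fully open they stand 13 mm farther back than shut.
Start: joints at [59.209, 17.945, 2.641, 74.691, 0, 82.002], TCP at [0.223, 0.53, 0.231] pointing down, gripper open.
Joint ranges: [-158.12, 158.12], [-49.38, 96.58], [-58.88, 72.47], [-126.05, 133.96], [-84.25, 85.87], [-180, 180]. Speed limits (degrees/s): [147.25, 147.25, 180, 180, 180, 180].

INTERFACE

Orientations are given as a 3x3 rotation matrix whose columns are the frame's x, y, z axes.
In Python, from workcell import robot gives the robot as it stands.
- The arm moves only by the tool carry_out, never from a script. Its argument "targets" is a list of rows, each a list of 3 entries, a list of its own where there are three numbers: the shift along the tool's x, y, z in cm, then the turn about the tool's z in degrees, then the finger opening in cm, from 0 to 8.54. In form: [[[x, y, z], spin, gripper], ...]. A call has 1 to 12 rows; each row is the pose to reach, as a shift and turn from the pose commanded when the call began, along the tool's axes at that moment; what a row does not reach only later rows make up. A row lasts 1/12 s, in which the tool goes at most 41.7 mm and 7.16 degrees, less where a joint would pass 70% of its speed; a pose out of reach is approached as far as the arm can. A call with a gripper value outside its range is refused whole. The fingers move at their own pace and stop on an object; the grip force is fixed at half the most. Time passes only in rows, so rows that repeat a pose let the fingers close. It gives the time, the measured TCP pose, the force and the opening at its end, in the units of the state.
- robot.sense(): the state, without advancing time (a new reading comes with each control period).
- robot.get_image(name): name is "scene" or "top" or "wrist"; returns a dict with "image" (384x512x3 uint8, red, green, blue), "fx", "fy", "cx", "cy" (pixels), "R" (3x3) and "t" (3): a world point X has camera coordinates R X + t; the wrist camera has in their place "T_tool_cam" (4x4, takes a point from camera to tool coordinates, whose origin is the TCP and whose axes are the flange's). Camera axes: x right, y down, z forward; pixel columns grow to the right and rows downward; lengths in m; the calibration is good to about 2 mm. A picture is of the moment at which its call begins: read the wrist's pose just before it. There is no depth.
- robot.hand_in(): hands the job in, once; it reports no verdict.
The state is a dict: "time": time; "joints": joint angles; "dq": joint speeds; "joint_efforts": joint torques, N m; "position": TCP position; "eef_rot": TCP orientation; "wrist_force": force on the tool from outside, world axes, zero at the start; "wrist_torque": the same for the moment, N m; "width": finger opening in m.
Only numpy, scipy, OpenCV 4.12 (cv2) and the standard library are available. Lean on these libraries where they do the work, as an engineer would, in place of code of your own. Each camera call takes 0.05 s, during which the arm holds its last target.

TASK

Feel whether the reclining clay figure on the ware board is dry enough for the kiln: come down gently, rest the fingertips lightly on the top of its raised knee for about a second, then in the same way on the top of its head, and come away. Do not shift the figure; the other clay pieces must not be touched at all, and the tools lying among them stay where they are.

Things in the scene. Friction and masses are not known exactly. Their poses are not given: they have to be found in the camera images.
- ware_board: Plywood ware board lying flat on the bench, fixed, 360 x 920 mm and 20 mm thick; the clay pieces stand on it. Origin at the centre of its underside, x along its short side, y along its long side, z up.
- reclining_figure: The piece to feel: a loose maquette in plain olive clay, a person reclining on a flat rectangular slab 208 x 84 x 12 mm; one knee is drawn up high, the other leg lies flat, the trunk is propped on an elbow and the head is held up. 128 mm tall in all, 0.6 to 1.2 kg, and hard to the touch: fingertips arriving faster than about 20 mm/s strike it rather than touch it. Origin at the centre of the slab's underside; x runs from the feet to the head, z up.
- reclining_knee: The raised knee of the reclining figure, with the upper part of shin and thigh beside it: a rounded cap of about 16 mm radius. Origin on the very top of the knee, which is at x -48, y -14, z 116 mm in the reclining figure's frame; same axes as the figure.
- reclining_head: The head of the reclining figure: a ball of 20 mm radius with a small bun behind (beyond it in x). Origin on the very top of the head, which is at x 78, y 0, z 128 mm in the reclining figure's frame; same axes as the figure.
- standing_figure: Clay maquette of a standing person on a square slab 84 x 84 mm, 173 mm tall, loose. Not to be touched. Origin at the centre of its underside, z up.
- seated_figure: Clay maquette of a person sitting with arms round both drawn-up knees, on a slab 110 x 96 mm, 136 mm tall, loose. Not to be touched. Origin at the centre of its underside, z up.
- resting_dog: Clay maquette of a lying dog without a slab, about 105 x 70 mm, 60 mm tall, loose. Not to be touched. Origin under its middle, z up.
- perched_bird: Clay maquette of a small bird on a slab 54 x 46 mm, about 85 mm from beak to tail, 59 mm tall, loose. Not to be touched. Origin at the centre of its underside, beak towards -x, z up.
- modelling_tool: Wooden modelling tool lying on the ware board, 165 mm long, 12 mm thick, loose; bystander. Origin under its middle, x along it.
- loop_tool: Wire loop tool with a wooden handle lying on the ware board, 160 mm long, 13 mm thick, loose; bystander. Origin under its middle, x along it towards the loop.
Mind the look-alikes: they are no part of the job. Leave any yellow look-alike of the reclining_figure alone.

How it is judged:
By the outcome, as a careful person would: the job done as asked, in the order asked, and still so for the second after the job is handed in, with the robot touching nothing.
It also fails if it takes over 48 s, if anything falls off the work surface, if the arm or the gripper's body presses on something with over 40 N, if the wrist force passes 120 N, or if a joint passes its speed limit or range.

## Working session

There is one attempt and no reset: what is moved stays moved. The work goes in short steps, Python scripts to look and compute and a tool call to move; the robot and the scene stay as the last step left them, time stands still between calls to the robot, and variables do not carry over. Pictures are saved under pics/ and viewed, and the job is handed in when it is done.

Besides the shell and the picture viewer there is one more tool, called after "Call:" by a JSON object that holds its "fn" and its "kwargs". carry_out: Moves the arm, as the interface text tells. Its arguments: {"type":"object","properties":{"targets":{"type":"array","items":{"type":"array"}}},"required":["targets"]}

```bash
mkdir -p pics; ls
python3 - <<'E'
from workcell import robot
import cv2,json,numpy as np
s=robot.sense();print(s)
print(robot.grip_point_offset)
for n in ["scene","top","wrist"]:
    d=robot.get_image(n);cv2.imwrite(f"pics/{n}0.png",d["image"][:,:,::-1]);np.savez(f"{n}0.npz",**d)
    print(n,{k:np.round(v,4).tolist() for k,v in d.items() if k!="image"})
E
```

```text
pics
{'time': 0.0, 'joints': array([ 5.92112967e+01,  1.79925420e+01,  2.57814778e+00,  7.46934720e+01,
       -4.77123555e-04,  8.20027997e+01]), 'dq': array([-0.01352509, -0.04610009,  0.02109993, -0.01401647, -0.04906234,
        0.05759611]), 'joint_efforts': array([-1.90667255e-03, -4.80628610e+01,  2.98535603e+01,  1.94137869e-02,
       -2.64098026e-04, -1.48560025e-05]), 'position': array([0.22247175, 0.52965093, 0.23040002]), 'eef_rot': array([[-9.21920492e-01,  3.87377970e-01, -9.56508706e-04],
       [ 3.87379068e-01,  9.21919101e-01, -1.62154624e-03],
       [ 2.53672355e-04, -1.86546816e-03, -9.99998228e-01]]), 'wrist_force': array([-1.13482774, -0.26274618,  0.32783252]), 'wrist_torque': array([-0.05281552,  0.00911523, -0.00641428]), 'width': 0.08550596545698906}
0.0187
scene {'fx': 443.4583, 'fy': 443.4583, 'cx': 252.6577, 'cy': 191.3878, 'R': [[-0.1181, 0.993, -0.0002], [0.7566, 0.0898, -0.6476], [-0.6431, -0.0766, -0.762]], 't': [0.0429, -0.2618, 1.5577]}
top {'fx': 488.966, 'fy': 488.966, 'cx': 258.89, 'cy': 190.0908, 'R': [[0.001, -1.0, -0.0072], [-0.9871, 0.0001, -0.1599], [0.1599, 0.0073, -0.9871]], 't': [-0.0032, 0.4561, 1.2302]}
wrist {'fx': 291.8861, 'fy': 291.8861, 'cx': 258.2708, 'cy': 189.265, 'T_tool_cam': [[-0.0007, -0.9606, -0.2779, 0.0696], [1.0, -0.0007, -0.0001, -0.0001], [-0.0001, -0.2779, 0.9606, -0.1429], [0.0, 0.0, 0.0, 1.0]]}
```

View pics/scene0.png

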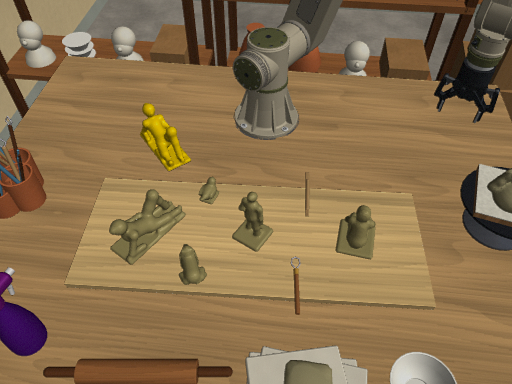

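View pics/top0.png

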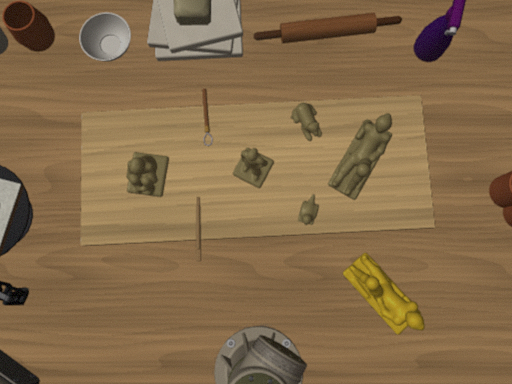

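View pics/wrist0.png

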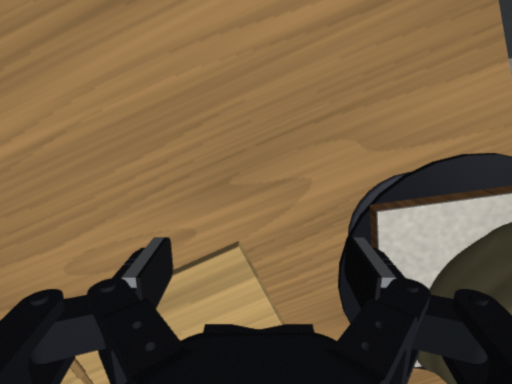

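Run:
```python
import cv2
a=cv2.imread("pics/top0.png")[90:230,280:440];cv2.imwrite("pics/topc.png",cv2.resize(a,None,fx=4.25,fy=4.25,interpolation=2))
a=cv2.imread("pics/scene0.png")[170:290,90:220];cv2.imwrite("pics/scenec.png",cv2.resize(a,None,fx=5,fy=5,interpolation=2))
```

```text
(no output)
```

View pics/topc.png

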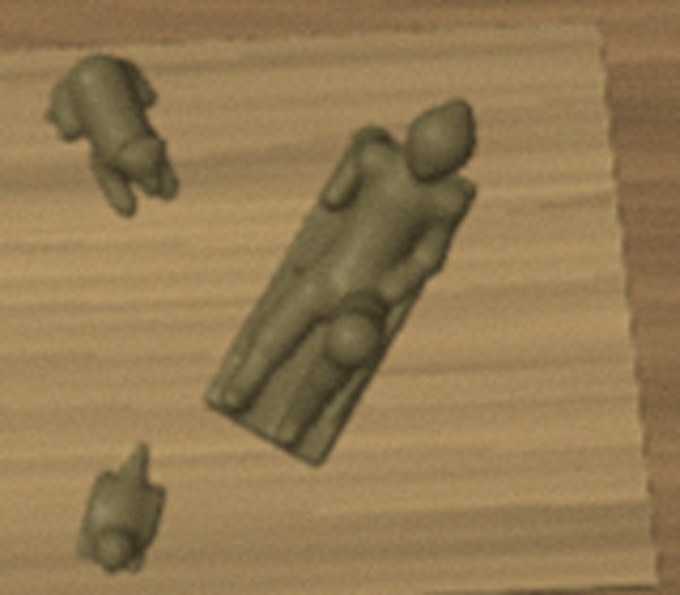

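View pics/scenec.png

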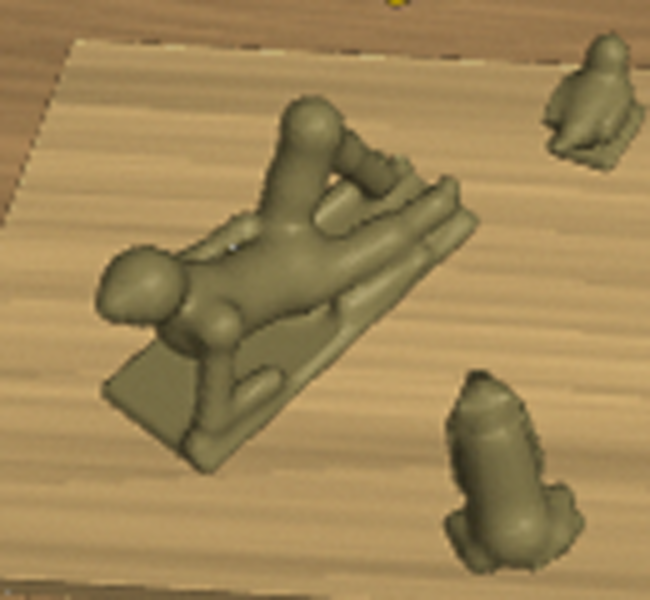

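```bash
cat > fit.py <<'E'
import numpy as np
from scipy.optimize import least_squares
T=dict(np.load("top0.npz"));S=dict(np.load("scene0.npz"))
def pr(c,X):
    p=c["R"]@X+c["t"]; return np.array([c["fx"]*p[0]/p[2]+c["cx"],c["fy"]*p[1]/p[2]+c["cy"]])
t=lambda u,v:np.array([280+u/4.25-.4,90+v/4.25-.4]); s=lambda u,v:np.array([90+u/5-.4,170+v/5-.4])
obs=[(T,(-104,42,12),t(206,401)),(T,(-104,-42,12),t(319,463)),(T,(-48,-14,100),t(357,338)),(T,(78,0,108),t(437,147)),
(S,(104,42,0),s(208,472)),(S,(104,-42,12),s(104,388)),(S,(-104,42,12),s(477,218)),(S,(-48,-14,100),s(313,127)),(S,(78,0,108),s(147,285))]
def world(q,P):
    c,si=np.cos(q[2]),np.sin(q[2]);P=np.array(P)/1000
    return np.array([q[0]+c*P[0]-si*P[1],q[1]+si*P[0]+c*P[1],P[2]+.02])
f=lambda q:np.concatenate([pr(c,world(q,P))-o for c,P,o in obs])
r=least_squares(f,[.48,-.25,-.6],loss="soft_l1")
q=r.x
if __name__=="__main__":
    print(q[:2],np.degrees(q[2]));print(np.round(f(q).reshape(-1,2),1).tolist())
    for n,P in [("knee",(-48,-14,116)),("head",(78,0,128)),("mid",(0,0,0))]:
        w=world(q,P);print(n,w.round(4),np.hypot(*w[:2]))
E
python3 fit.py
```

```text
[ 0.54037198 -0.26626766] -30.111954315352957
[[-2.0, 0.6], [-0.2, 2.0], [-1.6, 1.0], [-0.4, -1.2], [-0.2, 2.0], [-2.4, -0.2], [0.2, -1.0], [-1.1, 0.1], [-1.2, 0.4]]
knee [ 0.4918 -0.2543  0.136 ] 0.5536785242720184
head [ 0.6078 -0.3054  0.148 ] 0.6802537857145157
mid [ 0.5404 -0.2663  0.02  ] 0.6024121079000733
```

Candidates for the reclining figure are the olive one on the board (top 365,155; scene 148,225) and the yellow one off it (top 385,292; scene 165,135). I choose the olive one. The crop shows its raised knee at top (364,170) and its head at top (383,125). Next I go over it at a safe height with the fingers shut and look again.

```bash
cat > to.py <<'E'
import sys,numpy as np
from workcell import robot
def shift(g):
    s=robot.sense();d=np.array(g)-s["position"];return s["eef_rot"].T@d*100
if __name__=="__main__":
    g=[float(a) for a in sys.argv[1:4]];print(shift(g).round(2),robot.sense()["position"].round(4),robot.sense()["time"])
E
python3 to.py 0.50 -0.25 0.29
```

```text
[-55.78 -61.15  -5.86] [0.2225 0.5298 0.2306] 0.15
```

Call:
{"fn": "carry_out", "kwargs": {"targets": [[[0,0,-3],0,0],[[0,0,-6],0,0],[[-55.8,-61.2,-6],0,0],[[-55.8,-61.2,-6],0,0],[[-55.8,-61.2,-6],0,0],[[-55.8,-61.2,-6],0,0],[[-55.8,-61.2,-6],0,0],[[-55.8,-61.2,-6],0,0],[[-55.8,-61.2,-6],0,0],[[-55.8,-61.2,-6],0,0],[[-55.8,-61.2,-6],0,0],[[-55.8,-61.2,-6],0,0]]}}

```text
time: 1.15
position: [0.3622, 0.1356, 0.2913]
eef_rot: [[-0.922, 0.387, 0.0], [0.387, 0.922, 0.0], [-0.0, 0.0, -1.0]]
wrist_force: [1.6, 0.8, 0.4]
width: 0.0005
```

```bash
python3 to.py 0.50 -0.25 0.29; python3 -c "
from workcell import robot
print(robot.sense()['joints'],robot.sense()['width'])"
```

```text
[-27.63 -30.23   0.13] [0.3622 0.1356 0.2913] 1.15
[ 8.59034980e+00 -3.83472671e+00 -1.41325932e+01  7.96727498e+01
  5.14956331e-03  3.13534799e+01] 0.0004651083031970312
```

Call:
{"fn": "carry_out", "kwargs": {"targets": [[[-27.7,-30.4,0],0,0],[[-27.7,-30.4,0],0,0],[[-27.7,-30.4,0],0,0],[[-27.7,-30.4,0],0,0],[[-27.7,-30.4,0],0,0],[[-27.7,-30.4,0],0,0],[[-27.7,-30.4,0],0,0],[[-27.7,-30.4,0],0,0],[[-27.7,-30.4,0],0,0],[[-27.7,-30.4,0],0,0],[[-27.7,-30.4,0],0,0],[[-27.7,-30.4,0],0,0]]}}

```text
time: 2.15
position: [0.4998, -0.2518, 0.2897]
eef_rot: [[-0.921, 0.39, -0.002], [0.39, 0.921, 0.002], [0.002, 0.001, -1.0]]
wrist_force: [0.3, -0.1, 0.1]
width: 0.0001
```

Run:
```python
from workcell import robot
import numpy as np,cv2
s=robot.sense();print(s['position'],s['wrist_force'],s['joints'].round(1))
d=robot.get_image("wrist");a=d["image"][:,:,::-1]
np.savez("wrist1.npz",pos=s['position'],rot=s['eef_rot'],**d)
cv2.imwrite("pics/wrist1.png",cv2.resize(a,None,fx=1.5,fy=1.5,interpolation=2))
```

```text
[ 0.49976314 -0.25175101  0.28972978] [ 0.28459758 -0.11905804  0.11550004] [-35.   15.9   7.9  82.2   0.  -12. ]
```

View pics/wrist1.png

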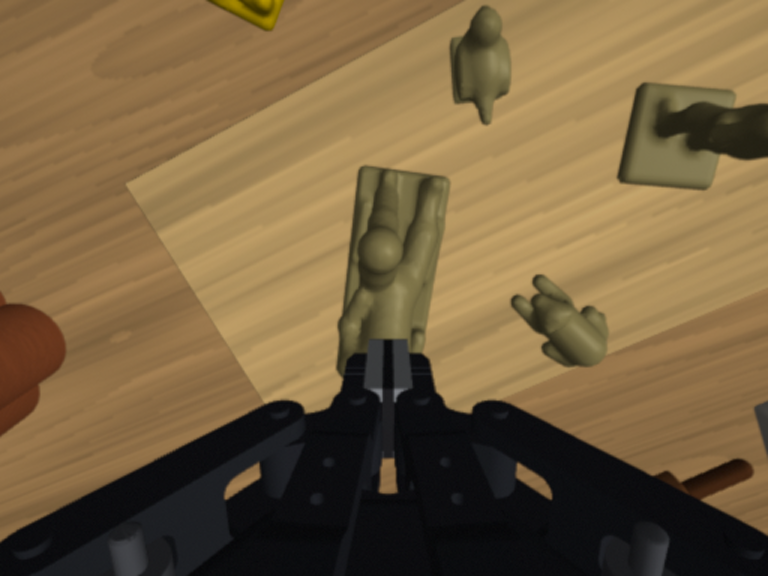

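The wrist view shows the olive figure under the gripper, feet end corners at (361,167) and (449,179), knee ball at (380,249), with the head hidden by the fingers. I add these to the fit.

```bash
cat > fit2.py <<'E'
import numpy as np,fit
from fit import *
W=dict(np.load("wrist1.npz"))
A=np.eye(4);A[:3,:3]=W["rot"];A[:3,3]=W["pos"]
I=np.linalg.inv(A@W["T_tool_cam"]);W["R"]=I[:3,:3];W["t"]=I[:3,3]
w=lambda u,v:np.array([u/1.5-.2,v/1.5-.2])
ow=[(W,(-104,-42,12),w(360,167)),(W,(-104,42,12),w(450,179)),(W,(-48,-14,100),w(380,249))]
def run(ob):
    f=lambda q:np.concatenate([(pr(c,world(q,P))-o) for c,P,o in ob])
    q=least_squares(f,[.54,-.266,-.52],loss="soft_l1").x
    print(q[:2].round(4),np.degrees(q[2]).round(2),np.round(f(q).reshape(-1,2),1).tolist())
    for n,P in [("knee",(-48,-14,116)),("head",(78,0,128))]: print(n,world(q,P).round(4))
run(ow);run(obs+ow);run(obs[:4]);run(obs[4:])
E
python3 fit2.py
```

```text
[ 0.5419 -0.268 ] -30.95 [[-1.0, -1.2], [1.4, -0.2], [-0.1, 1.6]]
knee [ 0.4935 -0.2553  0.136 ]
head [ 0.6088 -0.3081  0.148 ]
[ 0.5414 -0.2668] -30.26 [[-1.9, 0.1], [-0.1, 1.6], [-1.4, 0.5], [-0.1, -1.5], [-0.6, 2.3], [-2.8, 0.0], [-0.1, -0.7], [-1.3, 0.4], [-1.6, 0.7], [-1.3, -1.6], [1.3, -1.4], [0.2, 0.9]]
knee [ 0.4929 -0.2547  0.136 ]
head [ 0.6088 -0.3062  0.148 ]
[ 0.5423 -0.2688] -30.08 [[-1.0, -0.1], [0.8, 1.3], [-0.5, 0.2], [0.6, -1.9]]
knee [ 0.4937 -0.2569  0.136 ]
head [ 0.6098 -0.3079  0.148 ]
[ 0.5395 -0.2639] -30.55 [[0.5, 1.8], [-1.6, -0.6], [1.2, -1.0], [0.0, -0.0], [-0.3, 0.1]]
knee [ 0.4911 -0.2516  0.136 ]
head [ 0.6067 -0.3036  0.148 ]
```

```bash
python3 to.py 0.493 -0.255 0.155
```

```text
[ 0.38 -0.7  13.53] [ 0.4994 -0.2503  0.2903] 2.2
```

Call:
{"fn": "carry_out", "kwargs": {"targets": [[[0.4,-0.7,3],0,0],[[0.4,-0.7,6],0,0],[[0.4,-0.7,8.5],0,0],[[0.4,-0.7,10.5],0,0],[[0.4,-0.7,12],0,0],[[0.4,-0.7,13],0,0],[[0.4,-0.7,13.5],0,0],[[0.4,-0.7,13.5],0,0],[[0.4,-0.7,13.5],0,0]]}}

```text
time: 2.95
position: [0.4939, -0.2546, 0.1572]
eef_rot: [[-0.922, 0.387, 0.001], [0.387, 0.922, -0.001], [-0.001, -0.0, -1.0]]
wrist_force: [0.0, -0.8, -0.5]
width: 0.0002
```

```bash
python3 to.py 0.493 -0.255 0.1363;python3 - <<'E'
from workcell import robot
import numpy as np,cv2
s=robot.sense();print(s['position'],s['wrist_force'],s['wrist_torque'])
d=robot.get_image("wrist");a=d["image"][:,:,::-1]
cv2.imwrite("pics/wrist2.png",cv2.resize(a,None,fx=1.5,fy=1.5,interpolation=2))
b=robot.get_image("scene")["image"][150:290,90:240,::-1];cv2.imwrite("pics/scene2.png",cv2.resize(b,None,fx=4,fy=4,interpolation=2))
E
```

```text
[ 0.07 -0.07  2.09] [ 0.4939 -0.2546  0.1572] 2.95
[ 0.49385844 -0.25457579  0.15718481] [ 0.04927752 -0.84754191 -0.53327016] [ 0.03905151  0.02473966 -0.05514999]
```

View pics/wrist2.png

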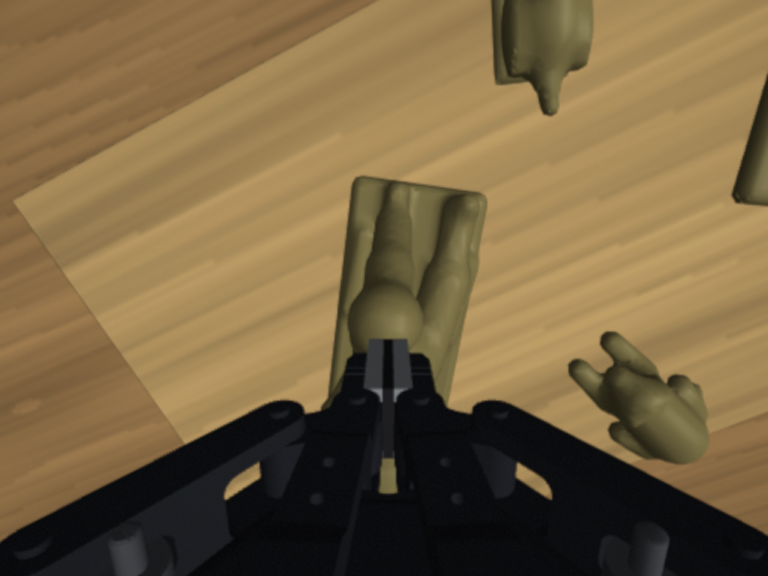

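View pics/scene2.png

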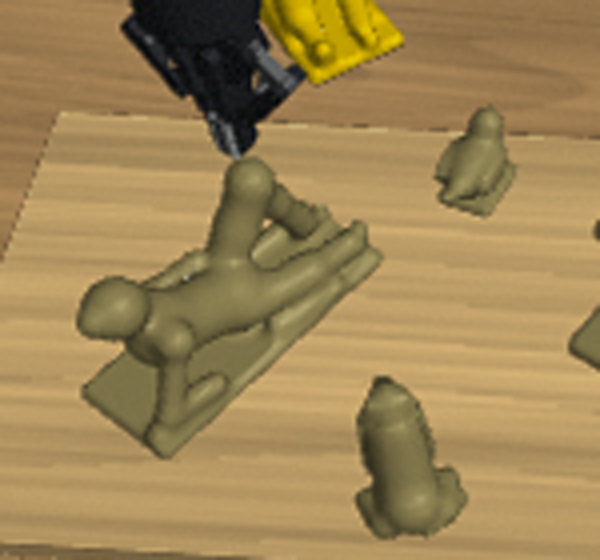

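The wrist view has the knee ball centred at about (384,317), just ahead of the shut tips. The scene view puts the tips at (237,157) and the knee at (249,182). I check both against the calibration.

Run:
```python
from workcell import robot
import numpy as np
from fit import pr,S,T
s=robot.sense();print(s['position'],s['wrist_force'])
W=dict(np.load("wrist1.npz"))
A=np.eye(4);A[:3,:3]=s["eef_rot"];A[:3,3]=s["position"];C=A@W["T_tool_cam"]
u,v=384.5/1.5-.2,317/1.5-.2
d=C[:3,:3]@np.array([(u-W["cx"])/W["fx"],(v-W["cy"])/W["fy"],1]);k=(.12-C[2,3])/d[2];print("ball by wrist",C[:3,3]+k*d)
tip=pr(S,s["position"]);print("tip in scene crop",(tip-[90,150])*4+1.5)
print("knee c at .493,-.255", (pr(S,np.array([.493,-.255,.12]))-[90,150])*4+1.5)
```

```text
[ 0.49421017 -0.25516744  0.1576052 ] [ 0.31503459 -0.03160223  0.53929936]
ball by wrist [ 0.4914993  -0.25573782  0.12      ]
tip in scene crop [233.51068016 147.05157753]
knee c at .493,-.255 [244.52836076 183.15174443]
```

Call:
{"fn": "carry_out", "kwargs": {"targets": [[[0.1,0,0.2],0,0],[[0.1,0,0.4],0,0],[[0.1,0,0.55],0,0],[[0.1,0,0.7],0,0],[[0.1,0,0.8],0,0],[[0.1,0,0.9],0,0],[[0.1,0,1.0],0,0],[[0.1,0,1.1],0,0],[[0.1,0,1.2],0,0],[[0.1,0,1.3],0,0],[[0.1,0,1.4],0,0],[[0.1,0,1.5],0,0]]}}

```text
time: 4.05
position: [0.4926, -0.2545, 0.1412]
eef_rot: [[-0.922, 0.387, 0.0], [0.387, 0.922, 0.0], [0.0, 0.0, -1.0]]
wrist_force: [0.1, 0.5, -0.5]
width: 0.0001
```

Call:
{"fn": "carry_out", "kwargs": {"targets": [[[0,0,0.06],0,0],[[0,0,0.12],0,0],[[0,0,0.18],0,0],[[0,0,0.24],0,0]]}}

```text
time: 4.38
position: [0.4926, -0.2545, 0.1388]
eef_rot: [[-0.922, 0.387, 0.0], [0.387, 0.922, 0.0], [-0.0, 0.0, -1.0]]
wrist_force: [0.3, 0.1, 0.4]
width: 0.0001
```

```bash
python3 -c "
from workcell import robot
s=robot.sense();print(s['position'],s['wrist_force'])"
```

```text
[ 0.49262211 -0.25454838  0.13883438] [0.31694432 0.06633667 0.38927574]
```

Slower now, 0.4 mm per row, checking force.

Call:
{"fn": "carry_out", "kwargs": {"targets": [[[0,0,0.04],0,0],[[0,0,0.08],0,0],[[0,0,0.12],0,0],[[0,0,0.16],0,0]]}}

```text
time: 4.72
position: [0.4926, -0.2545, 0.1373]
eef_rot: [[-0.922, 0.387, 0.0], [0.387, 0.922, 0.0], [-0.0, 0.0, -1.0]]
wrist_force: [0.1, 0.7, 0.1]
width: 0.0001
```

Call:
{"fn": "carry_out", "kwargs": {"targets": [[[0,0,0.04],0,0],[[0,0,0.08],0,0]]}}

```text
time: 4.88
position: [0.4926, -0.2546, 0.1365]
eef_rot: [[-0.922, 0.387, 0.0], [0.387, 0.922, 0.0], [-0.0, 0.0, -1.0]]
wrist_force: [-0.9, -0.2, 0.5]
width: -0.0003
```

Call:
{"fn": "carry_out", "kwargs": {"targets": [[[0,0,0.04],0,0],[[0,0,0.06],0,0]]}}

```text
time: 5.05
position: [0.4926, -0.2546, 0.1359]
eef_rot: [[-0.922, 0.387, 0.0], [0.387, 0.922, -0.0], [-0.0, 0.0, -1.0]]
wrist_force: [-0.5, 0.1, 1.8]
width: -0.0001
```

Call:
{"fn": "carry_out", "kwargs": {"targets": [[[0,0,0.02],0,0],[[0,0,0.02],0,0]]}}

```text
time: 5.22
position: [0.4926, -0.2546, 0.1359]
eef_rot: [[-0.922, 0.387, 0.0], [0.387, 0.922, -0.0], [-0.0, 0.0, -1.0]]
wrist_force: [-1.0, -0.0, 2.7]
width: -0.0002
```

Contact at 2.7 N. Hold for about a second.

Call:
{"fn": "carry_out", "kwargs": {"targets": [[[0,0,0.01],0,0],[[0,0,0.01],0,0],[[0,0,0.01],0,0],[[0,0,0.01],0,0],[[0,0,0.01],0,0],[[0,0,0.01],0,0]]}}

```text
time: 5.72
position: [0.4927, -0.2546, 0.1358]
eef_rot: [[-0.922, 0.387, 0.0], [0.387, 0.922, -0.0], [-0.0, 0.0, -1.0]]
wrist_force: [-2.0, 0.2, 5.1]
width: 0.0001
```

Call:
{"fn": "carry_out", "kwargs": {"targets": [[[0,0,0],0,0],[[0,0,0],0,0],[[0,0,0],0,0],[[0,0,0],0,0],[[0,0,0],0,0],[[0,0,0],0,0]]}}

```text
time: 6.22
position: [0.4927, -0.2546, 0.1358]
eef_rot: [[-0.922, 0.387, 0.0], [0.387, 0.922, -0.0], [-0.0, 0.0, -1.0]]
wrist_force: [-0.4, 1.3, 4.8]
width: 0.0001
```

Call:
{"fn": "carry_out", "kwargs": {"targets": [[[0,0,-0.1],0,0],[[0,0,-0.3],0,0],[[0,0,-0.8],0,0],[[0,0,-1.8],0,0],[[0,0,-3],0,0],[[0,0,-4.5],0,0],[[0,0,-6],0,0],[[0,0,-6],0,0],[[0,0,-6],0,0]]}}

```text
time: 6.97
position: [0.4933, -0.2551, 0.1967]
eef_rot: [[-0.922, 0.387, 0.002], [0.387, 0.922, -0.001], [-0.003, -0.0, -1.0]]
wrist_force: [-0.1, -0.2, 0.4]
width: -0.0
```

Run:
```python
from workcell import robot
import numpy as np,cv2
from to import shift
print(shift([.6085,-.3065,.165]))
s=robot.sense();print(s['position'],s['wrist_force'])
d=robot.get_image("wrist");a=d["image"][:,:,::-1]
cv2.imwrite("pics/wrist3.png",cv2.resize(a,None,fx=1.5,fy=1.5,interpolation=2))
b=robot.get_image("scene")["image"];cv2.imwrite("pics/scene3full.png",b[:,:,::-1])
b=b[150:290,90:240,::-1];cv2.imwrite("pics/scene3.png",cv2.resize(b,None,fx=4,fy=4,interpolation=2))
```

```text
[-12.60246706  -0.27941303   3.20491222]
[ 0.49332613 -0.25506094  0.19672025] [-0.0782647  -0.16425934  0.3529631 ]
```

View pics/scene3.png

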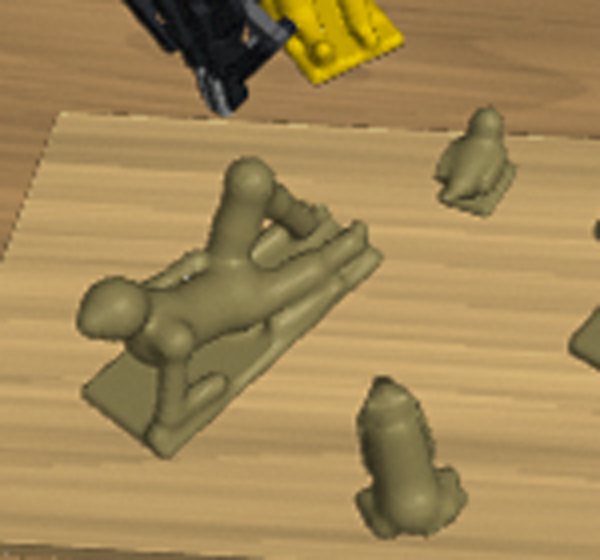

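The figure has not moved; the knee is still at (249,182). Now over the head.

Call:
{"fn": "carry_out", "kwargs": {"targets": [[[-3,-0.1,0],0,0],[[-6,-0.1,0],0,0],[[-9,-0.2,0],0,0],[[-11,-0.3,0],0,0],[[-12.6,-0.3,0],0,0],[[-12.6,-0.3,1],0,0],[[-12.6,-0.3,2],0,0],[[-12.6,-0.3,2.5],0,0],[[-12.6,-0.3,2.8],0,0],[[-12.6,-0.3,2.8],0,0],[[-12.6,-0.3,2.8],0,0]]}}

```text
time: 7.98
position: [0.6068, -0.3057, 0.1677]
eef_rot: [[-0.922, 0.387, -0.0], [0.387, 0.922, 0.0], [0.001, 0.0, -1.0]]
wrist_force: [0.2, 0.0, 0.4]
width: 0.0002
```

Run:
```python
from workcell import robot
import numpy as np,cv2
from to import shift
from fit import pr,S
print(shift([.6085,-.3065,.148]))
s=robot.sense();print(s['position'],s['wrist_force'])
d=robot.get_image("wrist");a=d["image"][:,:,::-1]
cv2.imwrite("pics/wrist4.png",cv2.resize(a,None,fx=1.5,fy=1.5,interpolation=2))
b=robot.get_image("top")["image"][90:230,280:440,::-1];cv2.imwrite("pics/top4.png",cv2.resize(b,None,fx=4.25,fy=4.25,interpolation=2))
b=robot.get_image("scene")["image"]
b=b[150:290,90:240,::-1];cv2.imwrite("pics/scene4.png",cv2.resize(b,None,fx=4,fy=4,interpolation=2))
print("tip",(pr(S,s["position"])-[90,150])*4+1.5,"head c",(pr(S,np.array([.6085,-.3065,.128]))-[90,150])*4+1.5)
```

```text
[-0.1835982  -0.00725951  1.96549811]
[ 0.60684442 -0.3057298   0.16765605] [0.22465516 0.03597162 0.4254841 ]
tip [ 97.53126708 269.37789566] head c [110.8155124 310.2702521]
```

View pics/scene4.png

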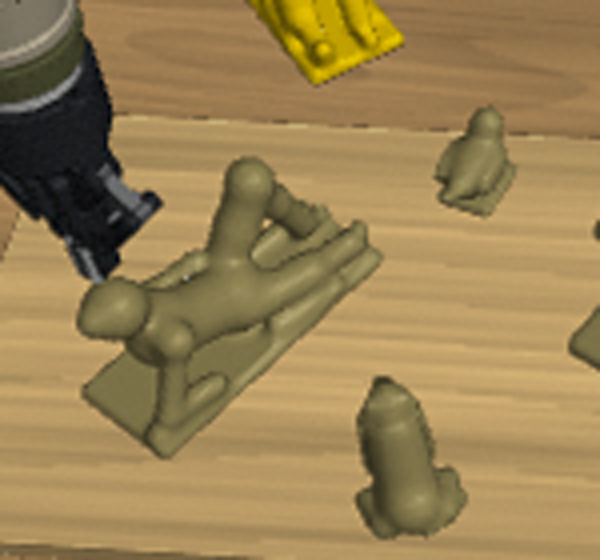

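View pics/wrist4.png

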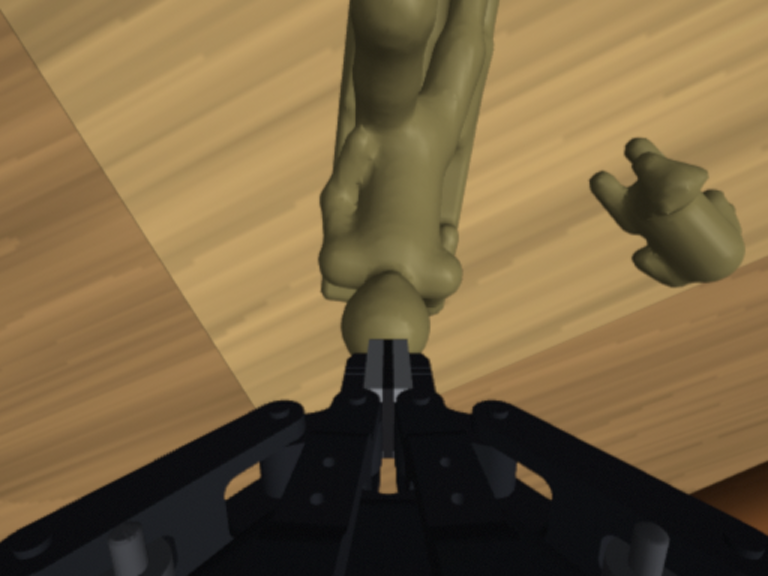

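The wrist view shows the head ball centred at about (386,320). In the scene view the tips at (97,280) sit above the head at (112,308).

Run:
```python
from workcell import robot
import numpy as np
s=robot.sense();print(s['position'],s['wrist_force'])
W=dict(np.load("wrist1.npz"))
A=np.eye(4);A[:3,:3]=s["eef_rot"];A[:3,3]=s["position"];C=A@W["T_tool_cam"]
for v in (317,320,324):
    u=386/1.5-.2;y=v/1.5-.2
    d=C[:3,:3]@np.array([(u-W["cx"])/W["fx"],(y-W["cy"])/W["fy"],1]);k=(.128-C[2,3])/d[2];print(C[:3,3]+k*d)
```

```text
[ 0.60764455 -0.30626147  0.16855603] [-1.04036022  0.62927596 -0.0429174 ]
[ 0.60617773 -0.30664609  0.128     ]
[ 0.60749208 -0.30720131  0.128     ]
[ 0.60925292 -0.30794513  0.128     ]
```

Call:
{"fn": "carry_out", "kwargs": {"targets": [[[0,0,0.2],0,0],[[0,0,0.4],0,0],[[0,0,0.55],0,0],[[0,0,0.7],0,0],[[0,0,0.8],0,0],[[0,0,0.9],0,0],[[0,0,1.0],0,0],[[0,0,1.1],0,0],[[0,0,1.2],0,0],[[0,0,1.3],0,0],[[0,0,1.4],0,0],[[0,0,1.5],0,0]]}}

```text
time: 9.13
position: [0.6076, -0.3061, 0.1525]
eef_rot: [[-0.922, 0.387, 0.0], [0.387, 0.922, 0.0], [-0.0, 0.0, -1.0]]
wrist_force: [0.2, 0.3, -0.4]
width: 0.0003
```

Call:
{"fn": "carry_out", "kwargs": {"targets": [[[0,0,0.06],0,0],[[0,0,0.12],0,0],[[0,0,0.18],0,0],[[0,0,0.22],0,0]]}}

```text
time: 9.47
position: [0.6076, -0.3061, 0.1503]
eef_rot: [[-0.922, 0.387, 0.0], [0.387, 0.922, 0.0], [0.0, 0.0, -1.0]]
wrist_force: [0.6, -0.0, -0.1]
width: -0.0001
```

Call:
{"fn": "carry_out", "kwargs": {"targets": [[[0,0,0.04],0,0],[[0,0,0.08],0,0],[[0,0,0.12],0,0],[[0,0,0.16],0,0]]}}

```text
time: 9.8
position: [0.6076, -0.3061, 0.1488]
eef_rot: [[-0.922, 0.387, 0.0], [0.387, 0.922, 0.0], [-0.0, 0.0, -1.0]]
wrist_force: [0.2, 0.2, -0.6]
width: -0.0001
```

Call:
{"fn": "carry_out", "kwargs": {"targets": [[[0,0,0.04],0,0],[[0,0,0.06],0,0]]}}

```text
time: 9.97
position: [0.6076, -0.3061, 0.1481]
eef_rot: [[-0.922, 0.387, 0.0], [0.387, 0.922, 0.0], [-0.0, 0.0, -1.0]]
wrist_force: [0.1, 0.5, 0.4]
width: -0.0002
```

Call:
{"fn": "carry_out", "kwargs": {"targets": [[[0,0,0.03],0,0],[[0,0,0.04],0,0]]}}

```text
time: 10.13
position: [0.6076, -0.3061, 0.148]
eef_rot: [[-0.922, 0.387, 0.0], [0.387, 0.922, -0.0], [-0.0, 0.0, -1.0]]
wrist_force: [-0.6, 0.5, 1.7]
width: -0.0002
```

Call:
{"fn": "carry_out", "kwargs": {"targets": [[[0,0,0.02],0,0],[[0,0,0.02],0,0],[[0,0,0.02],0,0]]}}

```text
time: 10.38
position: [0.6076, -0.3062, 0.1479]
eef_rot: [[-0.922, 0.387, 0.0], [0.387, 0.922, -0.0], [-0.0, -0.0, -1.0]]
wrist_force: [-0.7, 0.7, 3.6]
width: -0.0001
```

In contact at 3.6 N. Hold.

Call:
{"fn": "carry_out", "kwargs": {"targets": [[[0,0,0],0,0],[[0,0,0],0,0],[[0,0,0],0,0],[[0,0,0],0,0],[[0,0,0],0,0],[[0,0,0],0,0],[[0,0,0],0,0],[[0,0,0],0,0],[[0,0,0],0,0],[[0,0,0],0,0],[[0,0,0],0,0]]}}

```text
time: 11.3
position: [0.6076, -0.3062, 0.1479]
eef_rot: [[-0.922, 0.387, 0.0], [0.387, 0.922, -0.0], [-0.0, 0.0, -1.0]]
wrist_force: [-1.1, 0.9, 4.2]
width: 0.0002
```

Call:
{"fn": "carry_out", "kwargs": {"targets": [[[0,0,-0.1],0,0],[[0,0,-0.3],0,0],[[0,0,-0.8],0,0],[[0,0,-1.8],0,0],[[0,0,-3],0,0],[[0,0,-5],0,0],[[0,0,-8],0,0],[[0,0,-11],0,0],[[0,0,-13],0,0],[[0,0,-13],0,0],[[0,0,-13],0,0]]}}

```text
time: 12.22
position: [0.6084, -0.3067, 0.2799]
eef_rot: [[-0.922, 0.387, 0.004], [0.387, 0.922, -0.002], [-0.004, -0.001, -1.0]]
wrist_force: [-0.5, -1.2, -1.5]
width: -0.0001
```

Run:
```python
from workcell import robot
import numpy as np,cv2
s=robot.sense();print(s['position'],s['wrist_force'])
b=robot.get_image("scene")["image"]
a=cv2.imread("pics/scene0.png")[:,:,::-1]
df=np.abs(a.astype(int)-b)[190:320,75:430].max(2);ys,xs=np.where(df>40);print(len(xs),(xs+75).min() if len(xs) else 0,(xs+75).max() if len(xs) else 0,(ys+190).max() if len(xs) else 0)
cv2.imwrite("pics/scene5.png",np.ascontiguousarray(b[:,:,::-1]))
```

```text
[ 0.6084391  -0.30669197  0.27993085] [-0.51195254 -1.19601536 -1.45509094]
0 0 0 0
```

View pics/scene5.png

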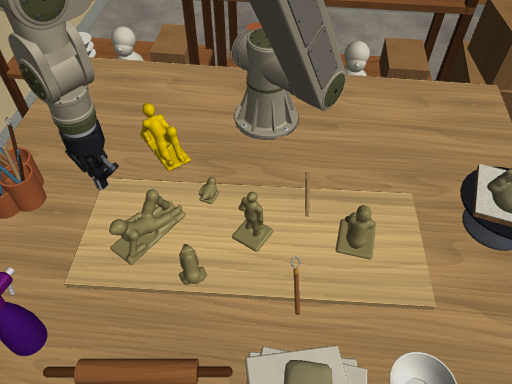

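The gripper is clear at (100,180). The figure at (148,225) and everything else on the board show no difference from the first picture. I hand in.

```bash
python3 -c "
from workcell import robot
print(robot.hand_in())"
```

```text
the job is handed in; nothing more can be done
None
```

The olive reclining figure has been felt as asked, knee first and then head, and the job is handed in at about 12.3 s of the 48 s allowed.

- **Knee:** I came down on it with shut fingertips at about 5 mm/s, and they rested there for about 1.2 s. The force was mostly about 5 N, with contact at z = 0.1358 m against 0.136 m expected.
- **Head:** I came down the same way and rested for about 1.2 s at about 4 N. Contact was at z = 0.1479 m against 0.148 m expected.
- **Coming away:** I lifted straight up to z = 0.28 m, and the robot touches nothing.

**Last checks:** the final scene picture shows no pixel change on most of the board against the first one, so the figure, the dog, the seated figure and the loop tool have not shifted. The bird, the yellow figure and the top edge of the board lay outside that pixel comparison; by eye they look unmoved.

**Disagreement:** the position fits from the three cameras differed by up to 5 mm sideways. The close wrist views matched my chosen points within about 2 mm, and the contact heights agree with them.

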